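Squeezed lemon half down the flap of the prep board

ROBOT

A 7-joint arm with a two-finger parallel gripper is mounted at the origin on a cart in front of the work surface, level with it; the furniture and walls round the work are solid. World frame = base frame: x ahead of the robot, y to its left, z up, the work surface at z = 0. Lengths are in m, angles in rad, forces in N, time in s.
With the tool pointing down it reaches from about 0.425 to 0.875 m from the base axis. Payload 9.9 kg.
Tool frame: the origin (TCP) lies on the mounting face of the last link; the fingertips stand 173 mm ahead of it and the grasp point (between the pads) lies 155 mm ahead of it; z points along the fingers, y is the line along which they close (so a half turn about z gives the same grasp; the last joint's range is limited). The gripper opens to 85 mm and grips with 20 to 120 N. Pads are 22 mm wide; open, the fingers measure 114 mm over their backs; the gripper's body (76 mm by 85 mm) begins 54 mm behind the grasp point. The pads swing forward as they close: fully open they stand 13 mm farther back than shut.
Start: joints at [-1.285, 0.576, 0.025, 1.437, -0.015, 1.129, -0.057], TCP at [0.244, 0.629, 0.405] pointing down, gripper open.
Joint ranges: [-2.76, 2.76], [-0.34, 2.15], [-1.52, 1.57], [0.19, 2.46], [-1.09, 4.23], [0.17, 1.99], [-2.82, 2.82]. Speed limits (rad/s): [2.22, 2.22, 3.01, 3.01, 3.14, 3.14, 3.14].

INTERFACE

Orientations are given as a unit quaternion [w, x, y, z].
In Python, from cell import manip, optics gives the robot as it stands.
- The arm moves only by the shell command python3 -m creep 'ROWS' [FORCE]. ROWS is JSON, a list of rows, each a list of 7 numbers: the finger opening in cm, from 0 to 8.54, then the shift along the tool's x, y, z in cm, then the turn, a rotation vector about the tool's x, y, z in degrees. In form: [[grip, x, y, z, wx, wy, wz], ...]. A call has exactly 8 rows; each row is the pose to reach, as a shift and turn from the pose commanded when the call began, along the tool's axes at that moment; what a row does not reach only later rows make up. A row lasts 1/12 s, in which the tool goes at most 41.7 mm and 7.16 degrees, less where a joint would pass 70% of its speed; a pose out of reach is approached as far as the arm can. A call with a gripper value outside its range is refused whole. The fingers move at their own pace and stop on an object; FORCE is the grip in N (left out, the last holds). Time passes only in rows, so rows that repeat a pose let the fingers close, or fill a call up. It gives the time, the measured TCP pose, the force, the opening and the grip force at its end, in the units of the state.
- manip.read_state(): the state, without advancing time (a new reading comes with each control period).
- optics.camera(name): name is "scene" or "top" or "wrist"; returns (picture, depth): 400x640x3 uint8, blue, green, red; 400x640 float32, m along the optical axis (not along the pixel's ray), 0 where there is no reading.
- optics.camera_info(name): a dict with "fx", "fy", "cx", "cy" (pixels), "rvec" (rotation vector, rad) and "tvec" (3), from world to camera coordinates, as OpenCV has them. Camera axes: x right, y down, z forward; pixel columns grow to the right and rows downward; lengths in m; the calibration is good to about 2 mm. The wrist camera is an equidistant fisheye: a pixel r from the principal point sees the ray r / f radians off the axis. A picture is of the moment at which its call begins: read the wrist's pose just before it. camera_info takes no time and is no camera call; for the wrist camera it gives the pose at the moment of the call.
- manip.job_done(): hands the job in; it is judged then, once.
The state is a dict: "clock": time; "joint_positions": joint angles; "qd": joint speeds; "joint_torque": joint torques, N m; "ee_pos": TCP position; "orientation": TCP orientation; "force": force on the tool from outside, world axes, zero at the start; "wrist_torque": the same for the moment, N m; "opening": finger opening in m; "gripper_force": force on a finger pad.
Only numpy, scipy, OpenCV 4.12 (cv2) and the standard library are available. Lean on these libraries where they do the work, as an engineer would, in place of code of your own. Each camera call takes 0.05 s, during which the arm holds its last target. There are 200 camera calls.

TASK

Clear the squeezed lemon half off the raised chopping board into the waste tray below: with one finger push the spring flap of the chute down and keep it down, and with the other finger push the lemon half over the edge and through the opening, then take the fingers out so that the flap springs shut over it. Have the flap open before the lemon half gets to it (it must not be slid onto the shut flap); do not lift, carry or squeeze the lemon half, only push it gently, and leave the garlic bulb where it lies.

Things in the scene. Friction and masses are not known exactly. Their poses are not given: they have to be found in the camera images.
- prep_station: Fixed raised chopping board on a wooden frame, 180 (own x) x 355 (own y) x 120 mm high; two steel tray fronts face the robot (-x). Origin: centre of its underside, z up. Flat board surface at z 0.120; cutting area y -0.0175 to +0.1775; at the -y end a chute opening through the board, x -0.055 to 0.055, y -0.1495 to -0.0175, with a frame of wood at board height round it.
- flap (a joint): Angle of the 2 mm steel flap (105 x 129 mm, top 2.5 mm below board height) that closes the chute. Hinged at the end away from the cutting area. 0 = shut, level; grows as its free edge swings down, stop at 0.95 rad. A spring shuts it when let go: 0.17 N m at the hinge (1 to 1.5 N at the free edge, about 6 N when pressed 30 mm from the hinge). The lemon half's weight does not open it.
- chute_edge (a point): Middle of the edge where the cutting area ends and the chute opening (and the flap's free edge) begins, at board height; axes as prep_station. The lemon half goes in along own -y.
- chute_hinge (a point): Middle of the flap's hinge line at board height, 132 mm beyond chute_edge (along own -y); axes as prep_station.
- tray_floor (a point): Middle of the floor of the steel waste tray under the chute, 106 mm below board height; tray inside 147 mm (x) by 184 mm (y), from below the hinge to 47 mm back under the cutting area; axes as prep_station.
- lemon_half_mid (a point): Squeezed lemon half lying cut side down on the cutting area, a yellow dome with a small nipple, 48 mm across at its foot and 29 mm high, about 45 g, loose; this point is on its axis half-way up (14.5 mm above the board). Its yaw means nothing.
- garlic_mid (a point): Whole garlic bulb, 60 mm across and 59 mm high, loose on the cutting area beside the lemon half (either of the two may be the one farther from the robot); this point is its centre, half-way up. It stays.

How it is judged:
By the outcome, as a careful person would: the job done as asked, in the order asked, and still so for the second after the job is handed in, with the robot touching nothing.
It also fails if it takes over 40 s, if anything falls off the work surface, if the arm or the gripper's body presses on something with over 40 N, if the wrist force passes 120 N, or if a joint passes its speed limit or range.

## Working session

There is one attempt and no reset: what is moved stays moved. The work goes in short steps, Python scripts to look and compute and a shell command to move; the robot and the scene stay as the last step left them, time stands still between calls to the robot, and variables do not carry over. Pictures are saved under pics/ and viewed, at most 10 in all, crops included, and the job is handed in when it is done.

```bash
mkdir -p pics; ls
python3 - <<'E'
from cell import manip, optics
import cv2,numpy as np
s=manip.read_state(); print(s['clock'],s['ee_pos'],s['orientation'],s['opening'])
a=[]
for n in("scene","top"):
    p,d=optics.camera(n); np.savez(f'pics/{n}.npz',p=p,d=d); a.append(p); print(n,optics.camera_info(n))
cv2.imwrite('pics/a.png',cv2.resize(np.vstack(a),(480,600)))
cv2.imwrite('pics/top.png',a[1])
E
```

```text
pics
0.0 [0.2439065  0.62921218 0.40387981] [-9.06047538e-05  1.83824365e-01  9.82958787e-01 -7.86643328e-04] 0.0852754225954908
scene {'fx': 439.900527246409, 'fy': 439.900527246409, 'cx': 330.20057142773345, 'cy': 198.93460194653417, 'rvec': array([ 2.25406854, -0.5700572 ,  0.2538951 ]), 'tvec': array([-0.31561724,  0.35635306,  0.60370683])}
top {'fx': 375.3852141230707, 'fy': 375.3852141230707, 'cx': 317.13765064432016, 'cy': 200.10214354297946, 'rvec': array([ 2.1600851 , -2.19466266,  0.03865102]), 'tvec': array([0.23570773, 0.51447662, 0.92150588])}
```

View pics/a.png

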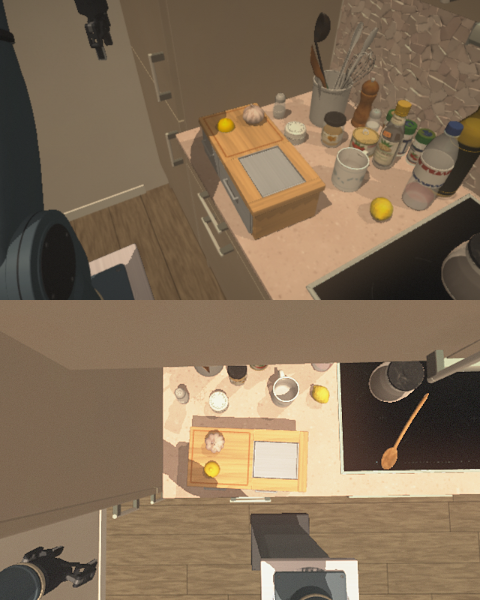

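View pics/top.png

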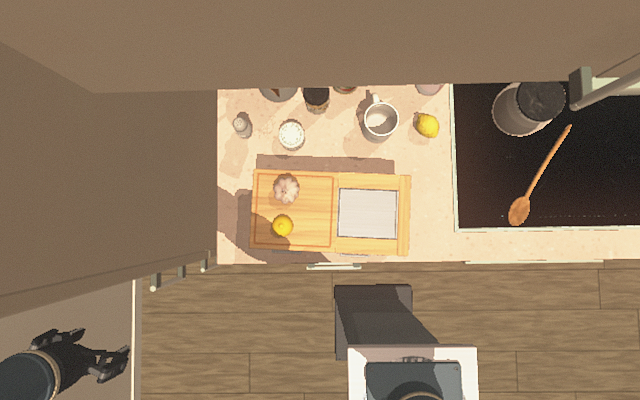

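The pictures show the lemon half at about (283,226) in the top view and the garlic at (286,188). The flap spans about (338..397, 190..238), with its free edge on the left.

```bash
cat > h.py <<'E'
import cv2,numpy as np
from cell import manip,optics
def cam(n):
    i=optics.camera_info(n);R=cv2.Rodrigues(i['rvec'])[0];return i,R,-R.T@i['tvec']
def ray(n,uv,z):
    i,R,c=cam(n);d=R.T@np.array([(uv[0]-i['cx'])/i['fx'],(uv[1]-i['cy'])/i['fy'],1]);return c+d*(z-c[2])/d[2]
def cloud(n,D):
    i,R,c=cam(n);v,u=np.mgrid[:400,:640];P=np.dstack([(u-i['cx'])/i['fx']*D,(v-i['cy'])/i['fy']*D,D]);return (P-i['tvec'])@R
E
python3 - <<'E'
from h import *
for n in('top','scene'):
    f=np.load(f'pics/{n}.npz');p,d=f['p'],f['d'];P=cloud(n,d);hsv=cv2.cvtColor(p,cv2.COLOR_BGR2HSV)
    box=(d>0)&(P[...,0]>.4)&(P[...,0]<.85)&(P[...,1]>-.1)&(P[...,1]<.45)
    st=box&(abs(P[...,2]-.12)<.006)
    H=cv2.minAreaRect(P[st][:,:2].astype(np.float32)*1000);print(n,'board',H,np.median(P[st][:,2]))
    for nm,m in(('flap',st&(hsv[...,1]<60)),('lemon',box&(P[...,2]>.122)&(P[...,2]<.16)&(hsv[...,1]>180)&(hsv[...,0]>20)&(hsv[...,0]<35)),('garlic',box&(P[...,2]>.128)&(hsv[...,1]<110)&(P[...,2]<.2))):
        k,l,s,c=cv2.connectedComponentsWithStats(m.astype(np.uint8))
        j=1+np.argmax(s[1:,4]);q=P[l==j];print(nm,s[j],c[j],cv2.minAreaRect(q[:,:2].astype(np.float32)*1000),q.min(0).round(4),q.max(0).round(4))
        if nm=='flap':print((cv2.boxPoints(cv2.minAreaRect(q[:,:2].astype(np.float32)*1000))).round(0))
E
```

```text
top board ((485.9416809082031, 196.87966918945312), (355.67230224609375, 179.850830078125), 86.52184295654297) 0.11980624932457767
flap [ 338  188   61   51 2731] [368.18967411 213.47345295] ((481.5496520996094, 111.92174530029297), (129.21702575683594, 107.40666961669922), 86.48029327392578) [0.4251 0.0446 0.114 ] [0.5384 0.1796 0.1234]
[[424.  51.]
 [531.  44.]
 [539. 173.]
 [432. 180.]]
lemon [273 217  19  19 223] [282.39013453 225.95067265] ((455.9275207519531, 300.62603759765625), (38.6269416809082, 36.78843688964844), 44.982234954833984) [0.4357 0.2826 0.1316] [0.475  0.3221 0.1495]
garlic [273 177  27  27 500] [285.998 189.988] ((532.57080078125, 290.62579345703125), (53.21249771118164, 54.87667465209961), 47.21617889404297) [0.505  0.2632 0.1462] [0.5614 0.3199 0.1792]
scene board ((624.7220458984375, 142.64678955078125), (449.43115234375, 480.0482482910156), 0.02815164253115654) 0.12030316792062705
flap [ 318  195   89   68 3275] [361.11114504 227.84793893] ((481.5484313964844, 115.01664733886719), (136.51048278808594, 109.35944366455078), 86.5556640625) [0.4238 0.0452 0.1141] [0.5396 0.1844 0.1232]
[[423.  50.]
 [532.  44.]
 [540. 180.]
 [431. 186.]]
lemon [290 158  22  19 327] [300.33333333 166.86238532] ((452.3809814453125, 296.3575134277344), (31.748676300048828, 41.70807647705078), 62.66685485839844) [0.4329 0.2778 0.1221] [0.4725 0.315  0.1514]
garlic [ 557  184   55   53 1625] [583.76184615 211.61969231] ((800.212158203125, -67.58948516845703), (40.50950622558594, 70.04479217529297), 20.23154640197754) [ 0.7786 -0.0978  0.1281] [ 0.8302 -0.0299  0.2   ]
```

Run:
```python
from h import *
f=np.load('pics/top.npz');P=cloud('top',f['d'])
for u,v in[(215,255),(205,262),(180,272),(150,285),(200,230),(150,200),(100,295),(232,262),(125,330)]:print(u,v,P[v,u].round(3))
```

```text
215 255 [ 0.383  0.493 -0.009]
205 262 [ 0.363  0.526 -0.031]
180 272 [0.357 0.53  0.129]
150 285 [ 0.168  1.085 -0.902]
200 230 [0.449 0.492 0.11 ]
150 200 [0.502 0.493 0.352]
100 295 [ 0.181  1.138 -0.576]
232 262 [0.365 0.447 0.   ]
125 330 [-0.016  1.14  -0.778]
```

```bash
python3 -m creep '[[0,-1.6,-3.2,0,0,0,-5.5],[0,-3.3,-6.4,0,0,0,-11],[0,-4.9,-9.6,0,0,0,-16.5],[0,-6.5,-12.7,0,0,0,-22],[0,-8.1,-15.9,0,0,0,-27.5],[0,-9.8,-19.1,0,0,0,-33],[0,-11.4,-22.3,0,0,0,-38.7],[0,-11.4,-22.3,0,0,0,-38.7]]' 20
python3 -c "
from h import *
s=manip.read_state();R=optics.camera_info('wrist');print(s['orientation'],s['ee_pos'],s['opening'],s['joint_positions'].round(2) if hasattr(s['joint_positions'],'round') else s['joint_positions'])"
```

```text
clock: 0.77
ee_pos: [0.2706, 0.3737, 0.4044]
orientation: [-0.0, -0.153, 0.988, -0.003]
force: [0.1, -1.1, 0.1]
opening: -0.0002
gripper_force: 0.0
[-4.65351158e-04 -1.52902438e-01  9.88237977e-01 -2.51567022e-03] [0.27064601 0.37372879 0.40438766] -0.00020572091240607187 [-0.94  0.26 -0.13  1.97  0.05  0.91  0.78]
```

```bash
python3 -m creep '[[0,-4,-2,0,0,0,0],[0,-8,-4,0,0,0,0],[0,-12,-6,0,0,0,0],[0,-15.3,-7.6,0,0,0,0],[0,-15.3,-7.6,3,0,0,0],[0,-15.3,-7.6,6,0,0,0],[0,-15.3,-7.6,9,0,0,0],[0,-15.3,-7.6,10,0,0,0]]'
python3 - <<'E'
from h import *
p,d=optics.camera('top');q,e=optics.camera('wrist')
cv2.imwrite('pics/b.png',np.hstack([cv2.resize(p[150:270,220:420],(400,240)),cv2.resize(q,(384,240))]))
E
```

```text
clock: 1.43
ee_pos: [0.4377, 0.3529, 0.3007]
orientation: [-0.003, -0.152, 0.988, -0.002]
force: [-0.8, -0.7, 0.2]
opening: -0.0002
gripper_force: 0.0
```

View pics/b.png

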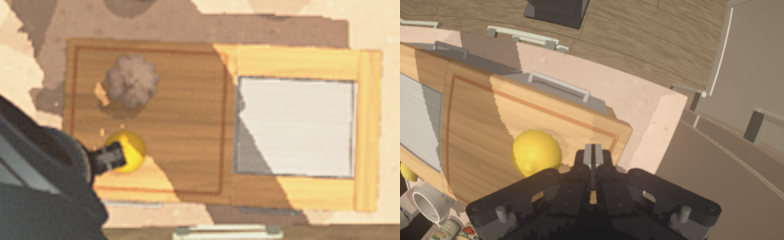

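The picture shows the closed fingers just behind the lemon (lemon at about (538,152) and fingertips at about (593,152) in the right half), lined up with the push direction.

```bash
python3 -m creep '[[0,0,0,0.4,0,0,0],[0,0,-0.7,0.4,0,0,0],[0,0,-1.3,0.4,0,0,0],[0,0,-1.8,0.4,0,0,0],[0,0,-2.3,0.4,0,0,0],[0,0,-2.8,0.4,0,0,0],[0,0,-3.4,0.4,0,0,0],[0,0,-4,0.4,0,0,0]]'
python3 -m creep '[[0,0,-0.6,0,0,0,0],[0,0,-1.2,0,0,0,0],[0,0,-1.8,0,0,0,0],[0,0,-2.4,0,0,0,0],[0,0,-3,0,0,0,0],[0,0,-3.6,0,0,0,0],[0,0,-4.2,0,0,0,0],[0,0,-4.5,0,0,0,0]]'
cat >> h.py <<'E'
def local(w):
    r=np.array(w)[:2]-[.486,.197];return r@np.array([[.998,.0607],[-.0607,.998]]).T.T if 0 else np.array([r@[.998,-.0607],r@[.0607,.998]+.0175])
def lem():
    o=[]
    for n in('top','scene'):
        p,d=optics.camera(n);P=cloud(n,d);h=cv2.cvtColor(p,cv2.COLOR_BGR2HSV)
        m=(h[...,1]>170)&(h[...,0]>20)&(h[...,0]<35)&(P[...,0]>.39)&(P[...,0]<.6)&(P[...,1]>.02)&(P[...,1]<.38)&(P[...,2]>(.124))
        q=P[m];print(n,len(q));
        if len(q):print(q.min(0).round(3),q.max(0).round(3),'local x, y from edge',local((q.min(0)+q.max(0))/2).round(4))
        cv2.imwrite(f'pics/_{n}.png',p)
E
python3 -c "
from h import *
lem()"
```

```text
clock: 2.2
ee_pos: [0.4507, 0.3159, 0.3014]
orientation: [0.001, -0.153, 0.988, 0.001]
force: [-1.3, 4.3, 6.6]
opening: -0.0002
gripper_force: 3.5
clock: 2.87
ee_pos: [0.4644, 0.2727, 0.3014]
orientation: [0.001, -0.152, 0.988, 0.001]
force: [-2.0, 5.5, 5.9]
opening: 0.0001
gripper_force: 3.8
top 2
[0.46  0.203 0.957] [0.46  0.203 0.957] local x, y from edge [-0.0262  0.0224]
scene 353
[0.452 0.218 0.124] [0.492 0.267 0.151] local x, y from edge [-0.0167  0.0621]
```

Run:
```python
from h import *
p=cv2.imread('pics/_scene.png');q,e=optics.camera('wrist')
cv2.imwrite('pics/c.png',np.hstack([cv2.resize(p[120:280,250:450],(500,400)),cv2.resize(q[100:400,170:400],(300,400))]))
```

```text
(no output)
```

View pics/c.png

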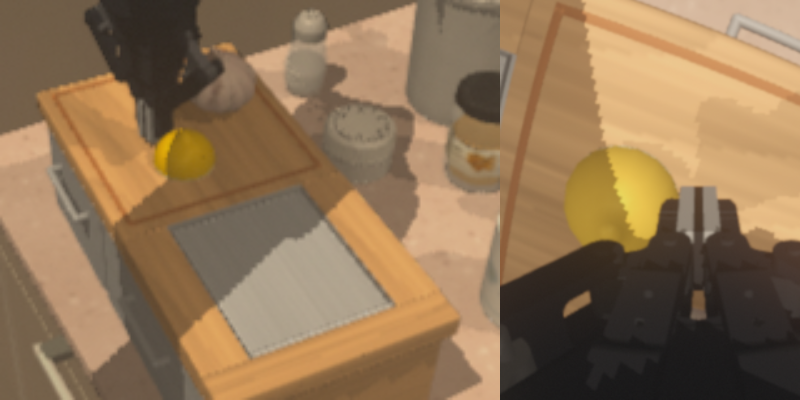

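```bash
python3 -m creep '[[0,0,0.3,-0.3,0,0,0],[0,0,0.3,-0.6,0,0,0],[0,0,0.3,-0.6,0,0,0],[0,0,-0.2,-0.6,0,0,0],[0,0,-0.7,-0.6,0,0,0],[0,0,-1.1,-0.6,0,0,0],[0,0,-1.5,-0.6,0,0,0],[0,0,-1.5,-0.6,0,0,0]]'
python3 -c "
from h import *
lem()"
```

```text
clock: 3.68
ee_pos: [0.4689, 0.2572, 0.3066]
orientation: [-0.0, -0.151, 0.988, -0.0]
force: [0.7, -0.8, 0.1]
opening: -0.0001
gripper_force: 0.0
top 0
scene 363
[0.455 0.206 0.124] [0.496 0.244 0.15 ] local x, y from edge [-0.0121  0.0446]
```

```bash
python3 -m creep '[[0,0,-0.4,0,0,0,0],[0,0,-0.8,0,0,0,0],[0,0,-1.1,0,0,0,0],[0,0,-1.1,0,0,0,0],[0,0,0.5,-0.5,0,0,0],[0,0,2,-3,0,0,0],[0,0,3,-6,0,0,0],[0,0,3,-9,0,0,0]]'
python3 -m creep '[[4,0,3,0,0,0,5],[8.5,0,6,0,0,0,10],[8.5,0,6,0,0,0,15],[8.5,0,6,0,0,0,20],[8.5,0,6,0,0,0,21],[8.5,0,6,0,0,0,21],[8.5,0,6,0,0,0,21],[8.5,0,6,0,0,0,21]]'
python3 - <<'E'
from h import *
lem()
p=cv2.imread('pics/_top.png');s=cv2.imread('pics/_scene.png')
cv2.imwrite('pics/d.png',np.hstack([cv2.resize(p[150:270,220:420],(400,240)),cv2.resize(s[120:280,250:450],(300,240))]))
st=manip.read_state();print(st['joint_positions'])
E
```

```text
clock: 4.45
ee_pos: [0.4583, 0.2892, 0.3974]
orientation: [-0.001, -0.154, 0.988, 0.0]
force: [0.5, 1.2, 0.9]
opening: 0.0002
gripper_force: 0.0
clock: 5.12
ee_pos: [0.4416, 0.3439, 0.3967]
orientation: [-0.0, 0.03, 1.0, -0.0]
force: [1.3, 0.5, 0.2]
opening: 0.0851
gripper_force: 0.0
top 3
[0.465 0.206 0.133] [0.485 0.232 0.143] local x, y from edge [-0.0125  0.0385]
scene 338
[0.458 0.197 0.124] [0.497 0.233 0.152] local x, y from edge [-0.0094  0.0346]
[-7.44430074e-01  4.10997730e-01 -1.51613594e-03  1.75874503e+00
  6.86298454e-04  9.71839881e-01  7.64371860e-01]
```

View pics/d.png

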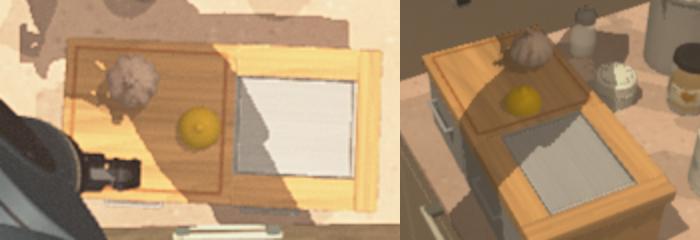

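The lemon sits about 36 mm before the flap edge, near the chute's middle line (crop (199,128), flap edge at column 235). The garlic has not moved, and the gripper is clear.

```bash
python3 -m creep '[[8.5,-0.7,-3,0,-4,0,0],[8.5,-1.4,-6.2,0,-8,0,0],[8.5,-2.1,-9.4,0,-12,0,0],[8.5,-2.8,-12.6,0,-16,0,0],[8.5,-3.6,-15.8,0,-20,0,0],[8.5,-4.5,-19.2,0,-20,0,0],[8.5,-4.5,-19.2,1.8,-20,0,0],[8.5,-4.5,-19.2,3.6,-20,0,0]]'
python3 - <<'E'
from h import *
q,e=optics.camera('wrist');p,d=optics.camera('top');s,_=optics.camera('scene')
cv2.imwrite('pics/e.png',np.hstack([cv2.resize(s[60:260,250:450],(400,400)),cv2.resize(q[:,120:520],(400,400))]))
st=manip.read_state();print(st['ee_pos'],st['orientation'],local(st['ee_pos']))
h=cv2.cvtColor(s,cv2.COLOR_BGR2HSV)
E
```

```text
clock: 5.88
ee_pos: [0.4758, 0.1468, 0.3612]
orientation: [0.007, 0.032, 0.984, 0.174]
force: [0.0, 0.7, 0.6]
opening: 0.0853
gripper_force: 0.0
[0.47447984 0.14947938 0.36010935] [0.00423519 0.03024444 0.98438601 0.17335373] [-0.00861262 -0.03062485]
```

View pics/e.png

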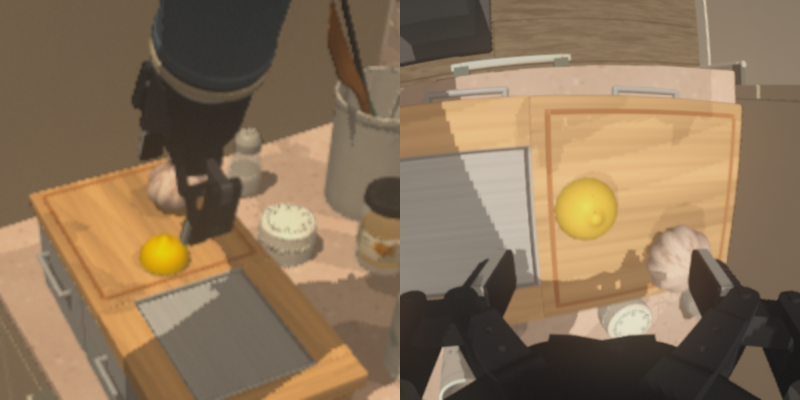

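Tilt is right, with the flap-side finger lower. The wrist view shows the lemon at about (307,208) and the flap's free edge at columns 250–255. I'll cast those to the board.

```bash
cat >> h.py <<'E'
def wray(uv,z):
    i,R,c=cam('wrist');D=cv2.fisheye.undistortPoints(np.array([[uv]],float),np.array([[i['fx'],0,i['cx']],[0,i['fy'],i['cy']],[0,0,1]]),np.zeros(4))[0,0]
    d=R.T@np.array([*D,1]);return c+d*(z-c[2])/d[2]
def wlem(z=.1345):
    q,e=optics.camera('wrist');h=cv2.cvtColor(q,cv2.COLOR_BGR2HSV)
    k,l,s,c=cv2.connectedComponentsWithStats(((h[...,1]>140)&(h[...,0]>20)&(h[...,0]<35)&(h[...,2]>60)).astype(np.uint8))
    j=1+np.argmax(s[1:,4]);x,y,w,hh=s[j,:4];print(s[j])
    print('lemon ctr',local(wray((x+w/2,y+hh/2),z)).round(4),'front',local(wray((x,y+hh/2),.125)).round(4),'back',local(wray((x+w,y+hh/2),.125)).round(4));return q
E
python3 - <<'E'
from h import *
wlem()
for uv in((250,150),(255,285)):print(local(wray(uv,.118)).round(4))
E
```

```text
[ 273  184   62   62 2965]
lemon ctr [-0.0085  0.0391] front [-0.0077  0.0187] back [-0.0022  0.0667]
[-0.0543  0.0056]
[0.0519 0.0018]
```

```bash
python3 -m creep '[[8.5,0,-0.5,1.4,0,0,0],[8.5,0,-1,2.8,0,0,0],[8.5,0,-1.5,4.1,0,0,0],[8.5,0,-1.9,5.2,0,0,0],[8.5,0,-2.2,6,0,0,0],[8.5,0,-2.5,6.8,0,0,0],[8.5,0,-2.7,7.5,0,0,0],[8.5,0,-2.7,7.5,0,0,0]]'
python3 - <<'E'
from h import *
q=wlem();s,_=optics.camera('scene')
cv2.imwrite('pics/f.png',np.hstack([cv2.resize(s[100:280,260:440],(400,400)),cv2.resize(q[:,120:520],(400,400))]))
st=manip.read_state();print(st['ee_pos'],st['force'],local(st['ee_pos']))
E
```

```text
clock: 6.75
ee_pos: [0.4748, 0.1504, 0.2803]
orientation: [0.005, 0.03, 0.984, 0.174]
force: [0.6, 0.1, 1.5]
opening: 0.085
gripper_force: 0.5
[ 302  217   90   89 6126]
lemon ctr [-0.0114  0.0362] front [-0.0102  0.017 ] back [-0.0004  0.0683]
[0.47481396 0.15037778 0.28122773] [-0.61697766  0.64510008  1.28004976] [-0.00833369 -0.02970797]
```

View pics/f.png

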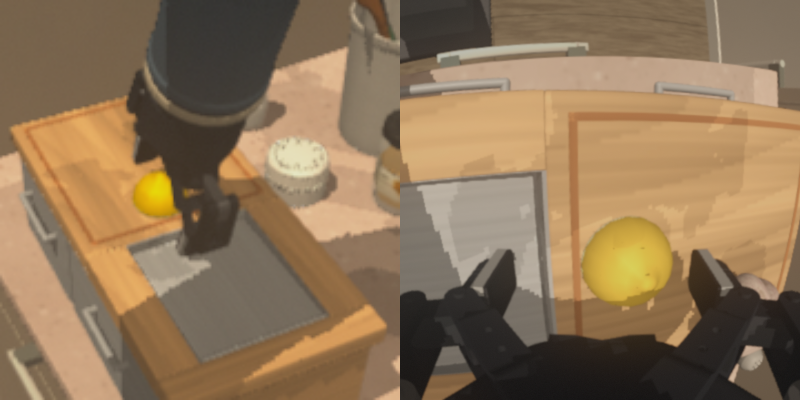

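Finger hangs over the flap at its free-edge side with about 1.5 N of contact, and the other finger is behind the lemon with clearance. I'll press on.

```bash
python3 -m creep '[[8.5,0,-0.1,0.2,0,0,0],[8.5,0,-0.2,0.4,0,0,0],[8.5,0,-0.2,0.6,0,0,0],[8.5,0,-0.3,0.8,0,0,0],[8.5,0,-0.3,0.9,0,0,0],[8.5,0,-0.4,1.1,0,0,0],[8.5,0,-0.4,1.1,0,0,0],[8.5,0,-0.4,1.1,0,0,0]]'
cat >> h.py <<'E'
def flap():
    s,d=optics.camera('scene');P=cloud('scene',d);h=cv2.cvtColor(s,cv2.COLOR_BGR2HSV)
    X=(P[...,:2]-[.486,.197]);lx=X@[.998,-.0607];ly=X@[.0607,.998]+.0175
    m=(d>0)&(lx>-.045)&(lx<.045)&(ly<-.03)&(ly>-.125)&(P[...,2]<.1215)&(P[...,2]>0)&(h[...,1]<80)&(h[...,2]>60)
    k=np.polyfit(ly[m],P[...,2][m],1);print('flap n',m.sum(),'angle',np.arctan(-k[0]),'z at hinge',np.polyval(k,-.132));return s
E
python3 -c "
from h import *
flap();wlem()
st=manip.read_state();print(st['ee_pos'],st['force'],local(st['ee_pos']))"
```

```text
clock: 7.52
ee_pos: [0.4748, 0.1501, 0.2692]
orientation: [0.005, 0.03, 0.984, 0.174]
force: [0.9, -0.5, 1.8]
opening: 0.0849
gripper_force: 0.5
flap n 1835 angle 0.14407775476359183 z at hinge 0.11852648784930106
[ 310  224   95   94 6795]
lemon ctr [-0.0123  0.0357] front [-0.0111  0.0169] back [0.     0.0689]
[0.47476516 0.15009673 0.26930392] [ 0.30115334 -0.49930631  0.69758472] [-0.00836535 -0.02999142]
```

```bash
python3 -m creep '[[8.5,0,-0.3,0.25,-1.3,0,0],[8.5,0,-0.7,0.55,-2.6,0,0],[8.5,0,-1.1,0.9,-4,0,0],[8.5,0,-1.5,1.2,-5.3,0,0],[8.5,0,-1.9,1.5,-6.7,0,0],[8.5,0,-2.2,1.8,-8,0,0],[8.5,0,-2.2,1.8,-8,0,0],[8.5,0,-2.2,1.8,-8,0,0]]'
python3 - <<'E'
from h import *
s=flap();q=wlem()
cv2.imwrite('pics/g.png',np.hstack([cv2.resize(s[100:280,260:440],(400,400)),cv2.resize(q[:,120:520],(400,400))]))
st=manip.read_state();print(st['ee_pos'],st['force'],local(st['ee_pos']))
E
```

```text
clock: 8.28
ee_pos: [0.4739, 0.1354, 0.2448]
orientation: [0.007, 0.03, 0.97, 0.242]
force: [-0.9, -0.4, 0.7]
opening: 0.0849
gripper_force: 0.5
flap n 1524 angle 0.29426420767917955 z at hinge 0.11835877529492295
[ 314  236  101   99 7650]
lemon ctr [-0.0143  0.0333] front [-0.0144  0.016 ] back [0.004  0.0731]
[0.47383115 0.13583163 0.24508308] [-0.08917375 -0.55826518  1.65857866] [-0.00843159 -0.04428468]
```

View pics/g.png

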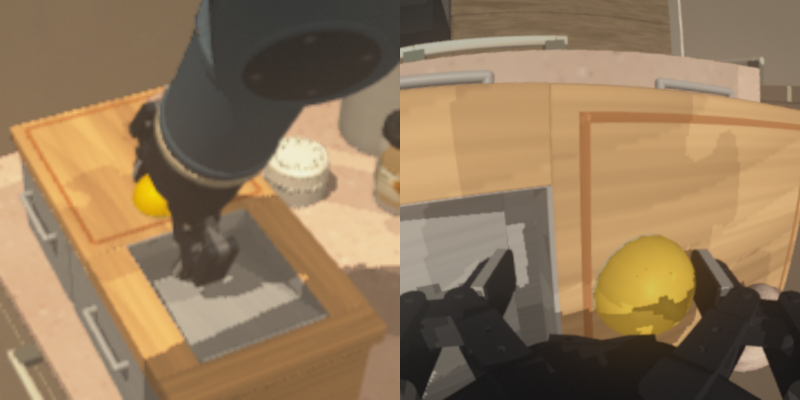

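Flap is open 0.29 rad and the lemon is lightly in front of the rear finger. I'll push level along the board.

```bash
python3 -m creep '[[8.5,0,-0.4,-0.2,0,0,0],[8.5,0,-0.8,-0.4,0,0,0],[8.5,0,-1.2,-0.6,0,0,0],[8.5,0,-1.6,-0.85,0,0,0],[8.5,0,-2,-1.05,0,0,0],[8.5,0,-2.4,-1.25,0,0,0],[8.5,0,-2.7,-1.45,0,0,0],[8.5,0,-2.7,-1.45,0,0,0]]'
python3 - <<'E'
from h import *
s=flap();q=wlem()
st=manip.read_state();print(st['ee_pos'],st['force'],local(st['ee_pos']))
E
```

```text
clock: 9.05
ee_pos: [0.472, 0.1042, 0.245]
orientation: [0.007, 0.03, 0.97, 0.242]
force: [-0.1, 0.5, 3.1]
opening: 0.0852
gripper_force: 1.3
flap n 1105 angle 0.3714704969437463 z at hinge 0.11814533641410907
[ 317  234  100  101 7706]
lemon ctr [-0.0144  0.0029] front [-0.0145 -0.0143] back [0.0039 0.0427]
[0.47197208 0.10440872 0.24482562] [ 0.67416663 -0.39252603  2.45892133] [-0.00837957 -0.07575759]
```

```bash
python3 -m creep '[[8.5,0,-0.55,-0.11,-0.8,0,0],[8.5,0,-1.1,-0.22,-1.6,0,0],[8.5,0,-1.65,-0.33,-2.4,0,0],[8.5,0,-2.2,-0.44,-3,0,0],[8.5,0,-2.75,-0.55,-3.8,0,0],[8.5,0,-3.3,-0.67,-4.6,0,0],[8.5,0,-3.85,-0.78,-5.3,0,0],[8.5,0,-4.4,-0.9,-6,0,0]]'
python3 - <<'E'
from h import *
s=flap();q=wlem()
cv2.imwrite('pics/i.png',np.hstack([cv2.resize(s[100:280,260:440],(400,400)),cv2.resize(q[:,120:520],(400,400))]))
st=manip.read_state();print(st['ee_pos'],st['force'],local(st['ee_pos']))
E
```

```text
clock: 9.82
ee_pos: [0.4696, 0.0646, 0.2337]
orientation: [0.009, 0.027, 0.955, 0.295]
force: [2.2, 11.5, 12.9]
opening: 0.0849
gripper_force: 4.0
flap n 245 angle 0.8366041080958264 z at hinge 0.12889656359864993
[ 314  229  100   99 7605]
lemon ctr [-0.0203 -0.0321] front [-0.0211 -0.0479] back [0.0002 0.0118]
[0.46954138 0.0627649  0.23273162] [0.88055257 6.87446904 5.41372853] [-0.00827764 -0.11746567]
```

View pics/i.png

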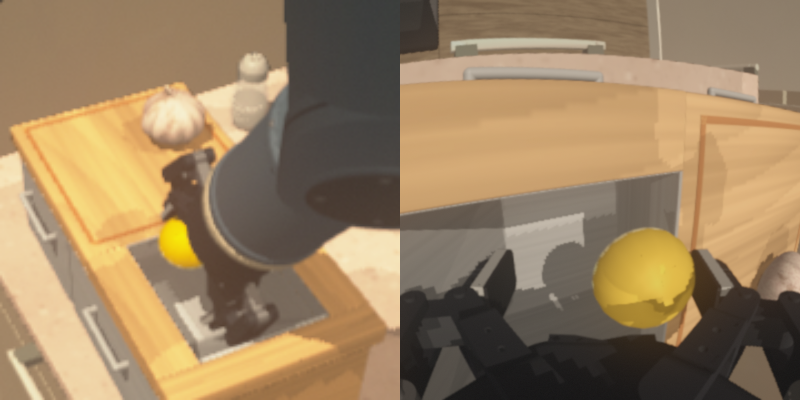

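Run:
```python
from h import *
for _ in range(3):q=wlem();s=flap()
st=manip.read_state();print(st['clock'],st['ee_pos'],st['force'],local(st['ee_pos']))
```

```text
[ 308  223   95   92 6719]
lemon ctr [-0.0259 -0.0368] front [-0.0259 -0.0506] back [-0.0089  0.0015]
flap n 208 angle 0.9623584811582104 z at hinge 0.15365393892661988
[259 209  20  52 595]
lemon ctr [-0.0465 -0.0688] front [-0.0429 -0.068 ] back [-0.0414 -0.0612]
flap n 46 angle 0.9987309577121022 z at hinge 0.16395670794587852
[ 208  199   71   70 3291]
lemon ctr [-0.0485 -0.0763] front [-0.0467 -0.0839] back [-0.0418 -0.0613]
flap n 41 angle 0.930425311438936 z at hinge 0.15614969223620662
10.2167 [0.46944746 0.06268343 0.23249205] [1.49080396 5.7021301  6.40491816] [-0.00836642 -0.11755267]
```

```bash
python3 -m creep '[[8.5,0,0,0,0,0,0],[8.5,0,0,0,0,0,0],[8.5,0,0,0,0,0,0],[8.5,0,0,0,0,0,0],[8.5,0,0,0,0,0,0],[8.5,0,0,0,0,0,0],[8.5,0,0,0,0,0,0],[8.5,0,0,0,0,0,0]]'
python3 - <<'E'
from h import *
q=wlem(.035)
cv2.imwrite('pics/j.png',q[100:,100:520])
p,d=optics.camera('wrist');i=optics.camera_info('wrist');h=cv2.cvtColor(p,cv2.COLOR_BGR2HSV)
m=(h[...,1]>140)&(h[...,0]>20)&(h[...,0]<35)&(h[...,2]>60)
k,l,s,c=cv2.connectedComponentsWithStats(m.astype(np.uint8));j=1+np.argmax(s[1:,4])
v,u=np.nonzero(l==j);z=d[v,u];K=np.array([[i['fx'],0,i['cx']],[0,i['fy'],i['cy']],[0,0,1]])
n=cv2.fisheye.undistortPoints(np.dstack([u,v]).astype(float).transpose(1,0,2),K,np.zeros(4))[:,0]
P=(np.c_[n,np.ones(len(n))]*z[:,None]-i['tvec'])@cam('wrist')[1];P=P[z>0];print(P.min(0),P.max(0),np.median(P,0),local(np.median(P,0)))
E
```

```text
clock: 10.88
ee_pos: [0.4695, 0.0628, 0.2325]
orientation: [0.009, 0.029, 0.956, 0.293]
force: [1.2, 5.8, 6.0]
opening: 0.0849
gripper_force: 0.0
[ 259  203   35   64 1470]
lemon ctr [-0.0005 -0.02  ] front [-0.043 -0.068] back [-0.0403 -0.0558]
[0.46242803 0.13799234 0.02631043] [0.5042126  0.1762254  0.05156434] [0.48237476 0.15571608 0.04005883] [-0.00111206 -0.02392141]
```

View pics/j.png

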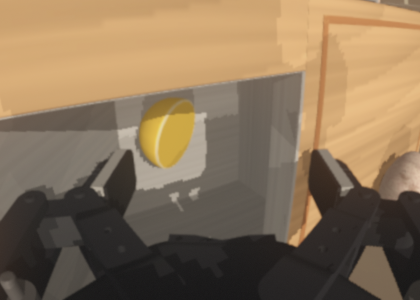

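The picture shows the lemon half down in the tray, tilted at about (267,232) in the full image, beside the flap's free edge. I'll check whether it has settled.

```bash
cat >> h.py <<'E'
def w3():
    p,d=optics.camera('wrist');i=optics.camera_info('wrist');h=cv2.cvtColor(p,cv2.COLOR_BGR2HSV)
    m=(h[...,1]>140)&(h[...,0]>20)&(h[...,0]<35)&(h[...,2]>40)
    k,l,s,c=cv2.connectedComponentsWithStats(m.astype(np.uint8));j=1+np.argmax(s[1:,4])
    v,u=np.nonzero(l==j);z=d[v,u];K=np.array([[i['fx'],0,i['cx']],[0,i['fy'],i['cy']],[0,0,1]])
    n=cv2.fisheye.undistortPoints(np.dstack([u,v]).astype(float).transpose(1,0,2),K,np.zeros(4))[:,0]
    P=(np.c_[n,np.ones(len(n))]*z[:,None]-i['tvec'])@cam('wrist')[1];P=P[z>0]
    lo=np.array([local(a) for a in P]);print(len(P),'Y',lo[:,1].min(),lo[:,1].max(),'x',lo[:,0].min(),lo[:,0].max(),'z',P[:,2].min(),P[:,2].max());return p
E
python3 -m creep '[[8.5,0,0,0,0,0,0],[8.5,0,0,0,0,0,0],[8.5,0,0,0,0,0,0],[8.5,0,0,0,0,0,0],[8.5,0,0,0,0,0,0],[8.5,0,0,0,0,0,0],[8.5,0,0,0,0,0,0],[8.5,0,0,0,0,0,0]]'
python3 -c "
from h import *
for _ in range(4):w3()"
```

```text
clock: 11.65
ee_pos: [0.4694, 0.0628, 0.2326]
orientation: [0.009, 0.029, 0.956, 0.293]
force: [0.0, 5.2, 5.8]
opening: 0.0848
gripper_force: 0.0
1439 Y -0.0632774770490461 -0.011036233817326147 x -0.009940446859807715 0.026287939557265185 z 0.026384791180032775 0.07738752715222313
1441 Y -0.06324109387780909 -0.01018485765219878 x -0.011146414890727166 0.026386373526814222 z 0.02640044375317547 0.07726095765236168
1440 Y -0.06324191627801644 -0.010019703104921632 x -0.01097693832308083 0.025997314267853937 z 0.026923429825201458 0.07703266418069368
1443 Y -0.0629330576810187 -0.010126173540010882 x -0.010768234362698801 0.026724451090848735 z 0.0263112911346957 0.07618841358436297
```

```bash
python3 -m creep '[[8.5,0,0.2,0.15,0,0,0],[8.5,0,0.45,0.3,0,0,0],[8.5,0,0.65,0.45,0,0,0],[8.5,0,0.85,0.55,0,0,0],[8.5,0,1.05,0.7,0,0,0],[8.5,0,1.25,0.85,0,0,0],[8.5,0,1.25,0.85,0,0,0],[8.5,0,1.25,0.85,0,0,0]]'
python3 -c "
from h import *
for _ in range(2):w3()
flap()
print(local(manip.read_state()['ee_pos']))"
```

```text
clock: 12.52
ee_pos: [0.4702, 0.0775, 0.2322]
orientation: [0.009, 0.029, 0.956, 0.292]
force: [-0.3, 3.9, 2.5]
opening: 0.0848
gripper_force: 0.5
1891 Y -0.02354118378550151 -0.004079706734361258 x -0.02514440694744906 0.015992144752707802 z 0.04030402300562623 0.06173704860249406
1893 Y -0.023462530093059014 -0.003319948099584257 x -0.025406960963975135 0.01543558674856292 z 0.04037514828958508 0.06158260009682059
flap n 591 angle 0.5516081172872602 z at hinge 0.1190138121733754
[-0.00848316 -0.10284397]
```

```bash
python3 -m creep '[[8.5,0,0.2,0.15,0,0,0],[8.5,0,0.4,0.25,0,0,0],[8.5,0,0.6,0.4,0,0,0],[8.5,0,0.8,0.55,0,0,0],[8.5,0,0.8,0.55,0,0,0],[8.5,0,0.8,0.55,0,0,0],[8.5,0,0.8,0.55,0,0,0],[8.5,0,0.8,0.55,0,0,0]]'
python3 -c "
from h import *
for _ in range(2):w3()
flap()
print(local(manip.read_state()['ee_pos']))"
```

```text
clock: 13.33
ee_pos: [0.4708, 0.087, 0.2321]
orientation: [0.009, 0.029, 0.956, 0.292]
force: [-0.3, 2.3, 0.9]
opening: 0.0852
gripper_force: 0.8
1219 Y -0.017678535380788125 -0.00395018212157092 x -0.024439390236778526 0.014189696065003353 z 0.04638861151255255 0.06156998134262269
1221 Y -0.017534304365137657 -0.00396614646184185 x -0.023986077609760362 0.014633129470318229 z 0.04589032868633482 0.06149868291880532
flap n 794 angle 0.46313083654185117 z at hinge 0.11815556742989457
[-0.00851267 -0.09328198]
```

Lemon has settled on the tray floor (top at z 0.062), with the flap edge passing clear above it. I'll withdraw straight up.

```bash
python3 -m creep '[[8.5,0,0.35,-0.5,0,0,0],[8.5,0,0.7,-1,0,0,0],[8.5,0,1.2,-1.8,0,0,0],[8.5,0,1.9,-2.8,0,0,0],[8.5,0,2.8,-4.2,0,0,0],[8.5,0,4,-6,0,0,0],[8.5,0,5.4,-8,0,0,0],[8.5,0,6.7,-10,0,0,0]]'
python3 -m creep '[[8.5,0,1.4,-2,0,0,0],[8.5,0,1.4,-2,0,0,0],[8.5,0,1.4,-2,0,0,0],[8.5,0,1.4,-2,0,0,0],[8.5,0,1.4,-2,0,0,0],[8.5,0,1.4,-2,0,0,0],[8.5,0,1.4,-2,0,0,0],[8.5,0,1.4,-2,0,0,0]]'
python3 - <<'E'
from h import *
flap()
for n in('top','scene'):
    s,d=optics.camera(n);P=cloud(n,d);h=cv2.cvtColor(s,cv2.COLOR_BGR2HSV)
    m=(h[...,1]>150)&(h[...,0]>22)&(h[...,0]<33)&(h[...,2]>90)&(P[...,0]>.38)&(P[...,0]<.62)&(P[...,1]>0)&(P[...,1]<.4)&(P[...,2]<.3)
    g=(h[...,1]<110)&(abs(P[...,0]-.53)<.06)&(abs(P[...,1]-.29)<.06)&(P[...,2]>.146)&(P[...,2]<.2);q=P[g]
    print(n,'yellow',m.sum(),'garlic',len(q),((q.min(0)+q.max(0))/2).round(4))
q=w3()
E
```

```text
clock: 14.15
ee_pos: [0.4704, 0.0863, 0.3541]
orientation: [0.009, 0.029, 0.956, 0.292]
force: [0.8, -0.0, 0.4]
opening: 0.085
gripper_force: 0.0
clock: 14.82
ee_pos: [0.4708, 0.0869, 0.3763]
orientation: [0.008, 0.029, 0.956, 0.292]
force: [1.2, -0.4, -0.0]
opening: 0.0849
gripper_force: 0.0
flap n 2089 angle 0.007632745089806885 z at hinge 0.11857420156681202
top yellow 0 garlic 498 [0.5333 0.2914 0.1628]
scene yellow 0 garlic 420 [0.5305 0.2861 0.1631]Traceback (most recent call last):
  File "<stdin>", line 8, in <module>
  File "h.py", line 35, in w3
    k,l,s,c=cv2.connectedComponentsWithStats(m.astype(np.uint8));j=1+np.argmax(s[1:,4])
                                                                     ~~~~~~~~~^^^^^^^^^
    return _wrapfunc(a, 'argmax', axis=axis, out=out, **kwds)
    return bound(*args, **kwds)
ValueError: attempt to get argmax of an empty sequence
```

Flap is shut (angle about 0), the lemon is out of sight below it, the garlic has not moved, and the robot is clear of everything.

```bash
python3 -c "
from cell import manip
print(manip.job_done())"
```

```text
the job is handed in; nothing more can be done
None
```

The lemon half is in the waste tray with the flap shut over it, the garlic bulb is where it was, and I handed the job in at about 15 s; the only uncertain spot is the first push, where the fingers pressed down with about 6 N on the board or the lemon until I raised them.

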